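Snap a food box's lid shut by running the fingertips along its tabs

ROBOT

A 6-joint arm with a two-finger parallel gripper is mounted at the origin on the work surface. World frame = base frame: x ahead of the robot, y to its left, z up, the work surface at z = 0. Lengths are in m, angles in rad, forces in N, time in s.
With the tool pointing down it reaches from about 0.4 to 0.825 m from the base axis. Payload 7 kg.
Tool frame: the origin (TCP) lies midway between the tips of the shut fingers; the grasp point (between the pads) lies hold_point_z behind it (hold_point_z is the distance from the TCP to the grasp point, in m); z points along the fingers, y is the line along which they close (so a half turn about z gives the same grasp; the last joint's range is limited). The gripper opens to 88 mm and grips with 3 to 60 N. Pads are 19 mm wide; open, the fingers measure 130 mm over their backs; the gripper's body (78 mm by 193 mm) begins 47 mm behind the grasp point.
Start: joints at [-0.854, 0.359, 0.012, 0, -1.224, -0.288], TCP at [0.281, -0.614, 0.227] pointing down, gripper open.
Joint ranges: [-3.07, 3.07], [-1.43, 2.12], [-1.02, 1.25], [-3.03, 1.67], [-3.05, -0], [-3.03, 3.03]. Speed limits (rad/s): [2.39, 2.39, 3.01, 3.14, 3.14, 3.14].

INTERFACE

Orientations are given as [roll, pitch, yaw] about the fixed x, y, z axes, in that order (R = Rz(yaw) Ry(pitch) Rx(roll)).
In Python, from station import * gives the robot as it stands.
- The arm moves only by the tool apply_moves, never from a script. Its argument "steps" is a list of rows, each an object with "translation": the shift along the world's x, y, z scaled (see below), a list of three; "rotation": the turn, a rotation vector about the world's x, y, z scaled (see below), a list of three. A call has exactly 10 rows; each row is the pose to reach, as a shift and turn from the pose commanded when the call began; what a row does not reach only later rows make up. The controller multiplies each number of a shift by 250 mm and each number of a turn by 30 degrees. A row lasts 1/12 s, in which the tool goes at most 41.7 mm and 7.16 degrees, less where a joint would pass 70% of its speed; a pose out of reach is approached as far as the arm can. A call with a number of a shift or a turn outside -1 to 1 is refused whole. A call with a gripper value outside its range is refused whole. "jaw" is the closure, from -1 (fully open) to 1 (shut), so that 0 is half open, set as the call begins (left out, the last holds). The fingers move at their own pace and stop on an object; "newtons" is the grip in N (left out, the last holds). Time passes only in rows, so rows that repeat a pose let the fingers close, or fill a call up. It gives the time, the measured TCP pose, the force, the opening and the grip force at its end, in the units of the state.
- get_state(): the state, without advancing time (a new reading comes with each control period).
- grab_frame(name): name is "side" or "top"; returns the picture (420x560x3 uint8, blue, green, red); there is no depth.
- camera_model(name): a dict with "fx", "fy", "cx", "cy" (pixels), "xyz" and "rotation" of the camera in the world. Camera axes: x right, y down, z forward; pixel columns grow to the right and rows downward; lengths in m; the calibration is good to about 2 mm. A picture is of the moment at which its call begins. camera_model takes no time and is no camera call.
- job_done(): hands the job in; it is judged then, once.
The state is a dict: "t": time; "q": joint angles; "qd": joint speeds; "joint_efforts": joint torques, N m; "eef_pos": TCP position; "ee_rot": TCP orientation; "force": force on the tool from outside, world axes, zero at the start; "moment": the same for the moment, N m; "width": finger opening in m; "gripper_force": force on a finger pad.
Only numpy, scipy, OpenCV 4.12 (cv2) and the standard library are available. Lean on these libraries where they do the work, as an engineer would, in place of code of your own. Each camera call takes 0.05 s, during which the arm holds its last target. There are 200 camera calls.

TASK

Snap the lid of the food box shut: starting at the left end of the edge nearest the robot (left as seen from the robot), run the fingertips lightly along the row of seven raised tabs, round the corner and on along the right-hand edge, away from the robot, until all the tabs lie down flat. The fingertips only press from above: do not grip, lift or shove the box or press hard on it, and leave the tin on the lid and the things around the box where they are.

Things in the scene. Friction and masses are not known exactly. Their poses are not given: they have to be found in the camera images.
- box: Loose box of clear plastic full of sausages (1.3 to 2.1 kg), grey lid on. 160 mm in x, 230 mm in y, lid top 80 mm above the table. Origin: centre of the underside; z up, x roughly away from the robot, y roughly to the robot's left. Seven white snap tabs stand on the lid in an L: 1 to 4 along the near edge (centre line x = -64 mm), 5 to 7 along the right-hand edge (centre line y = -99 mm).
- tab1 (a joint): Angle (rad) through which snap tab 1 is pressed down: 0 to 0.05 at the start, a ramp with its free end 13 to 15 mm high; 0.40 lying flat; 0.43 at its stop. About 1 N at the free end turns it, more near the hinge, and it stays where it is left.
- tab1_hinge (a point): Top of the hinge knuckle of tab 1, fixed on the box, 85 mm above the table. Every tab is a white plate 38 mm long from hinge axis to free end, 22 mm wide, 3 mm thick, hinged at a round knuckle 4 mm thick whose axis is 83 mm above the table; lying flat, its top is 84.5 mm above the table. A fingertip sliding from hinge to free end 2 to 4 mm above the knuckles presses a tab down well enough.
- tab1_end (a point): Top of the free, raised end of snap tab 1 (near edge, number 1 of 4 from the robot's left: its hinge lies at box x = -64, y = 83 mm and it points to -y (to the robot's right)); it moves with the tab.
- tab2 (a joint): The same for snap tab 2.
- tab2_end (a point): Top of the free, raised end of snap tab 2 (near edge, number 2 of 4 from the robot's left: its hinge lies at box x = -64, y = 43 mm and it points to -y (to the robot's right)); it moves with the tab.
- tab3 (a joint): The same for snap tab 3.
- tab3_end (a point): Top of the free, raised end of snap tab 3 (near edge, number 3 of 4 from the robot's left: its hinge lies at box x = -64, y = 3 mm and it points to -y (to the robot's right)); it moves with the tab.
- tab4 (a joint): The same for snap tab 4.
- tab4_end (a point): Top of the free, raised end of snap tab 4 (near edge, number 4 of 4 from the robot's left: its hinge lies at box x = -64, y = -37 mm and it points to -y (to the robot's right)); it moves with the tab.
- tab5 (a joint): The same for snap tab 5.
- tab5_end (a point): Top of the free, raised end of snap tab 5 (right-hand edge, number 1 of 3 from the robot: its hinge lies at box x = -45, y = -99 mm and it points to +x (away from the robot)); it moves with the tab.
- tab6 (a joint): The same for snap tab 6.
- tab6_end (a point): Top of the free, raised end of snap tab 6 (right-hand edge, number 2 of 3 from the robot: its hinge lies at box x = -5, y = -99 mm and it points to +x (away from the robot)); it moves with the tab.
- tab7 (a joint): The same for snap tab 7.
- tab7_end (a point): Top of the free, raised end of snap tab 7 (right-hand edge, number 3 of 3 from the robot: its hinge lies at box x = 35, y = -99 mm and it points to +x (away from the robot)); it moves with the tab.
- tin: Bystander: small steel tin, 40 mm across and 42 mm high, standing on the middle of the lid. Origin under its centre.
- jar_near: Bystander: sauce jar with a red cap, 64 mm across, 100 mm high, standing close to the box on the robot's left. Origin under its centre.
- jar_far: Bystander: larger sauce jar, 68 mm across, 130 mm high, far left. Origin under its centre.
- tape: Bystander: cardboard tape ring, 90 mm across, 45 mm high, lying flat just beyond the box. Origin under its centre.
- pack: Bystander: low tray with three sausages, 130 x 100 x 31 mm, lying close to the box on the robot's right. Origin under its centre.
- bowl: Bystander: white bowl, 110 mm across, 50 mm high, near left. Origin under its centre.
- brush: Bystander: hand brush lying flat on the table, far right. Origin under its middle.

How it is judged:
On the way, in this order (a step that is already met when the one before it is completed fails the run):
1. the first tab (left end of the near edge) is down while tabs 3 to 7 still stand (value of joint tab1 above 0.23 rad and value of joint each of tab3, tab4, tab5, tab6, tab7 below 0.14 rad), for 0.02 s.
2. the third tab is down while those of the right-hand edge (5 to 7) still stand (value of joint each of tab1, tab3 above 0.23 rad and value of joint each of tab5, tab6, tab7 below 0.14 rad), for 0.02 s.
3. round the corner: the fifth tab is down while the last still stands (value of joint tab5 above 0.23 rad and value of joint tab7 below 0.14 rad), for 0.02 s.
4. all seven tabs are down (value of joint each of tab1, tab2, tab3, tab4, tab5, tab6, tab7 above 0.23 rad), for 0.1 s.
At the end, for the whole second after the job is handed in: All seven tabs are pressed down to 0.23 rad or more (free ends no more than about 6.5 mm above flat), the box stands level and at rest within 30 mm of its starting place, the tin still stands on the lid (moved under 50 mm) and the other bystanders have moved less than 30 mm (all of step 4 and distance of each of box, jar_near, jar_far, tape, pack, bowl, brush from where it was at the start of the episode below 0.03 m and angle between box's own z axis and vertical below 0.05 rad and linear speed of box below 0.02 m/s and distance of tin from where it was at the start of the episode below 0.05 m and angle between each of tin, jar_near's own z axis and vertical below 0.1 rad); the robot touches nothing.
It fails at once if the box is lifted or tipped (height (world z) of box above 0.01 m or angle between box's own z axis and vertical above 0.1 rad).
It fails at once if the box is shoved more than 40 mm (distance of box from where it was at the start of the episode above 0.04 m).
It fails at once if the fingers press on the box or its tabs with more than 30 N (contact force between the fingers and box above 30 N).
It fails at once if a bystander is moved (the tin more than 50 mm, another more than 30 mm) (distance of tin from where it was at the start of the episode above 0.05 m or distance of any of jar_near, jar_far, tape, pack, bowl, brush from where it was at the start of the episode above 0.03 m).
It also fails if it takes over 48 s, if anything falls off the work surface, if the arm or the gripper's body presses on something with over 40 N, if the wrist force passes 120 N, or if a joint passes its speed limit or range.

## Working session

There is one attempt and no reset: what is moved stays moved. The work goes in short steps, Python scripts to look and compute and a tool call to move; the robot and the scene stay as the last step left them, time stands still between calls to the robot, and variables do not carry over. Pictures are saved under pics/ and viewed, at most 10 in all, crops included, and the job is handed in when it is done.

Besides the shell and the picture viewer there is one more tool, called after "Emit:" as a command line: name --argument value ..., lists and objects as JSON in quotes. apply_moves: Moves the arm, as the interface text tells. Shifts and turns lie within -1 to 1; 1 stands for 250 mm of shift or 30 degrees of turn. Its arguments: {"type":"object","properties":{"steps":{"type":"array"},"jaw":{"type":"number"},"newtons":{"type":"number"}},"required":["steps"]}

```bash
mkdir -p pics
python3 - <<'E'
from station import *
import cv2
s=get_state();print(s)
for n in("side","top"):
    cv2.imwrite(f"pics/{n}0.png",grab_frame(n));print(camera_model(n))
E
```

```text
{'t': 0.0, 'q': array([-8.53895684e-01,  3.59387269e-01,  1.10435441e-02, -3.20819919e-04,
       -1.22408264e+00, -2.88108512e-01]), 'qd': array([ 2.09327110e-04, -7.76461415e-04,  2.06872572e-03,  1.01700340e-03,
        7.20436976e-05,  6.72364761e-04]), 'joint_efforts': array([ 2.41201858e-03, -5.82713914e+01,  2.93052810e+01,  6.99740499e+00,
        6.75927935e-03, -1.61017288e-04]), 'eef_pos': array([ 0.2804147 , -0.61346094,  0.22562105]), 'ee_rot': array([ 3.13994410e+00, -1.74039963e-04, -2.71290964e+00]), 'force': array([-0.05706753, -0.18667234, -0.28266364]), 'moment': array([-0.05208829, -0.01997771,  0.04962658]), 'gripper_force': 0.0, 'width': 0.08755264981418731}
{'fx': 416.5161552235848, 'fy': 416.5161552235848, 'cx': 279.8918761731575, 'cy': 208.87033174228796, 'xyz': array([0.14400656, 0.8630712 , 0.65533591]), 'rotation': array([-2.08361515, -0.00709383, -2.75003127])}
{'fx': 546.8931484884431, 'fy': 546.8931484884431, 'cx': 282.89964467225093, 'cy': 214.74516972162036, 'xyz': array([ 0.30429792, -0.04681972,  1.81460882]), 'rotation': array([-3.00593911,  0.01072952, -1.55118913])}
```

View pics/top0.png

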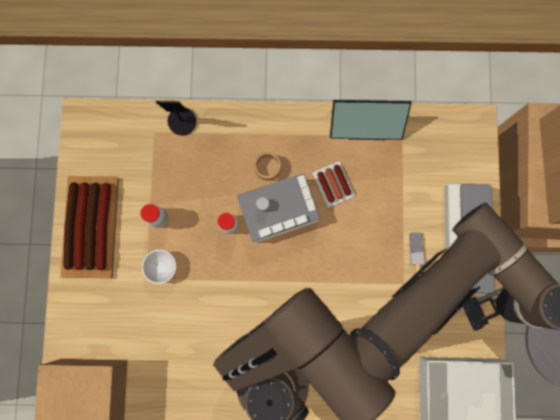

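View pics/side0.png

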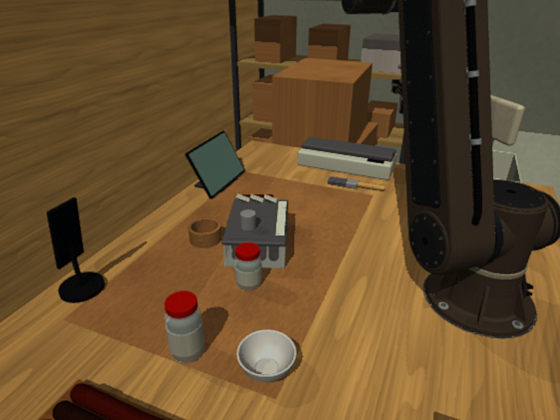

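The top view shows the box at about (278,208), turned some 15° with its near-edge tabs from (264,232) to (303,221) and its right-hand tabs from (311,208) to (303,180). The tin is at (263,204), jar_near at (228,222), and the pack at (334,184). The side view confirms the layout: jar_near beside the box at (248,265), and the tape at (205,233).

```bash
cat > h.py <<'E'
import numpy as np,cv2
from scipy.spatial.transform import Rotation as R
from station import *
def ray(n,uv,z):
    c=camera_model(n);uv=np.atleast_2d(uv).astype(float)
    d=np.c_[(uv[:,0]-c["cx"])/c["fx"],(uv[:,1]-c["cy"])/c["fy"],np.ones(len(uv))]@R.from_euler("xyz",c["rotation"]).as_matrix().T
    o=c["xyz"];return o+d*((z-o[2])/d[:,2])[:,None]
def proj(n,p):
    c=camera_model(n);q=(np.atleast_2d(p)-c["xyz"])@R.from_euler("xyz",c["rotation"]).as_matrix()
    return np.c_[q[:,0]/q[:,2]*c["fx"]+c["cx"],q[:,1]/q[:,2]*c["fy"]+c["cy"]]
H=np.array([[-64,83],[-64,43],[-64,3],[-64,-37],[-45,-99],[-5,-99],[35,-99]])/1e3
D=np.array([[0,-1]]*4+[[1,0]]*3)
E
python3 - <<'E'
from h import *
im=cv2.imread("pics/top0.png");x0,y0=205,150
c=im[y0:260,x0:365];hsv=cv2.cvtColor(c,cv2.COLOR_BGR2HSV)
m=((hsv[...,2]>190)&(hsv[...,1]<40)).astype(np.uint8)
n,l,st,ce=cv2.connectedComponentsWithStats(m,connectivity=4)
for i in range(1,n):
    if st[i,4]>5: print(st[i,4],ce[i]+[x0,y0],ray("top",ce[i]+[x0,y0],.09)[0].round(4))
b=cv2.resize(c,None,fx=3.5,fy=3.5,interpolation=cv2.INTER_CUBIC)
b2=cv2.resize(cv2.imread("pics/side0.png")[175:300,180:310],None,fx=3,fy=3,interpolation=cv2.INTER_CUBIC)
o=np.zeros((600,800,3),np.uint8)
cv2.imwrite("pics/crop0.png",b);cv2.imwrite("pics/crops0.png",b2)
E
```

```text
7 [337.71428571 162.57142857] [ 0.7121 -0.1969  0.09  ]
12 [331.08333333 165.66666667] [ 0.7015 -0.1757  0.09  ]
17 [322.52941176 169.11764706] [ 0.6897 -0.1483  0.09  ]
19 [314.89473684 173.89473684] [ 0.6736 -0.1239  0.09  ]
212 [305.80188679 192.85377358] [ 0.6113 -0.0956  0.09  ]
11 [348.27272727 197.        ] [ 0.6003 -0.2313  0.09  ]
61 [300.63934426 219.16393443] [ 0.5261 -0.0804  0.09  ]
62 [288.66129032 223.32258065] [ 0.5121 -0.0425  0.09  ]
62 [276.66129032 227.32258065] [ 0.4987 -0.0047  0.09  ]
68 [264.47058824 231.60294118] [0.4843 0.0337 0.09  ]
```

View pics/crop0.png

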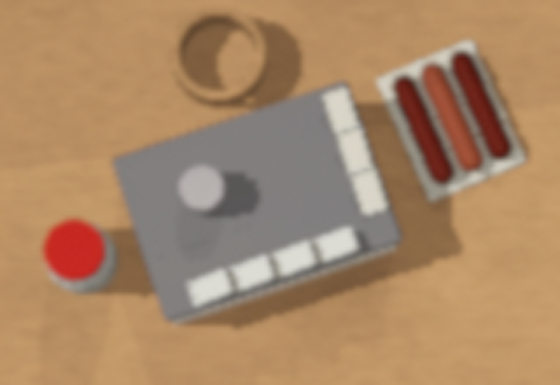

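Run:
```python
from h import *
P=np.array([[.4843,.0337],[.4987,-.0047],[.5121,-.0425],[.5261,-.0804],[.6113,-.0956]])
B=np.r_[(H+.019*D)[:4],[[.014,-.099]]]
w=np.array([1,1,1,1,2]);
to3=lambda a:np.c_[a,0*a[:,:1]]
pc=np.average(P,axis=0,weights=w);bc=np.average(B,axis=0,weights=w)
r,_=R.align_vectors(to3(P-pc),to3(B-bc),weights=w);yaw=r.as_euler("xyz")[2]
M=r.as_matrix()[:2,:2];t=pc-M@bc
print("yaw",np.degrees(yaw),"t",t,"res mm",((B@M.T+t-P)*1e3).round(1))
np.savez("pose.npz",M=M,t=t)
# jar cap, tin, in box frame; lid corners vs image
for n,uv,z in(("jarcap",(205+77/3.5,150+250/3.5),.1),("tin",(205+201/3.5,150+187/3.5),.122)):
    p=ray("top",uv,z)[0,:2];print(n,p,(p-t)@M)
C=np.array([[-80,115],[80,115],[80,-115],[-80,-115]])/1e3
print("lid corners px crop",((proj("top",np.c_[C@M.T+t,[.08]*4])-[205,150])*3.5).round())
# side view check
im=cv2.imread("pics/side0.png")
for q in proj("side",np.c_[C@M.T+t,[.08]*4]):cv2.circle(im,tuple(q.round().astype(int)),1,(0,255,0),-1)
E2=np.c_[(H+.038*D)@M.T+t,[.097]*7]
for q in proj("side",E2):cv2.circle(im,tuple(q.round().astype(int)),1,(255,0,255),-1)
cv2.imwrite("pics/chk.png",cv2.resize(im[175:300,180:310],None,fx=4,fy=4,interpolation=cv2.INTER_CUBIC))
for b in([-64,106],[-64,-99],[75,-99]):print(b,M@(np.array(b)/1e3)+t)
```

```text
yaw 19.01483670306404 t [ 0.56667684 -0.0064576 ] res mm [[ 1.  -0.5]
 [-0.4  0.1]
 [-0.7  0.1]
 [-1.7  0.1]
 [ 0.9  0.1]]
jarcap [0.51339909 0.15251746] [0.00142553 0.16765905]
tin [0.56956166 0.04071846] [0.01809798 0.04366195]
lid corners px crop [[161. 320.]
 [109. 155.]
 [347.  79.]
 [401. 242.]]
[-64, 106] [0.47163287 0.0729064 ]
[-64, -99] [ 0.53842453 -0.12090762]
[75, -99] [ 0.66983989 -0.07561962]
```

View pics/chk.png

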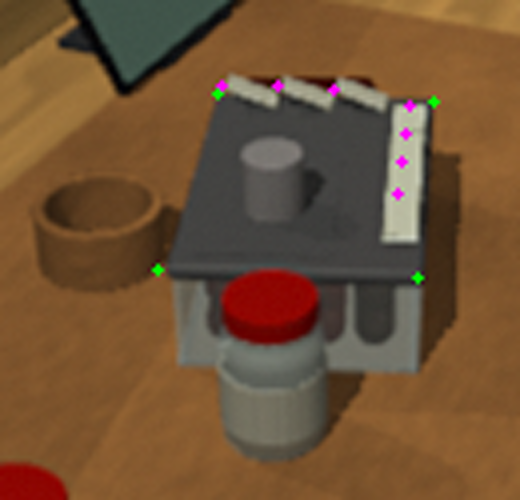

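The fitted yaw is 19°, with residuals under 2 mm and side-view markers on the tabs within about a pixel (green and magenta dots). The tin and jar are clear of the path. Now I approach with the jaw shut.

Emit:
apply_moves --steps '[{"translation": [0.02,0.05,0],"rotation": [0,0,-0.02]},{"translation": [0.05,0.15,0],"rotation": [0,0,-0.04]},{"translation": [0.08,0.26,0],"rotation": [0,0,-0.06]},{"translation": [0.11,0.37,0],"rotation": [0,0,-0.08]},{"translation": [0.14,0.48,0],"rotation": [0,0,-0.1]},{"translation": [0.17,0.59,0],"rotation": [0,0,-0.12]},{"translation": [0.2,0.7,0],"rotation": [0,0,-0.14]},{"translation": [0.23,0.8,0],"rotation": [0,0,-0.16]},{"translation": [0.26,0.9,0],"rotation": [0,0,-0.18]},{"translation": [0.28,1,0],"rotation": [0,0,-0.19]}]' --jaw 1 --newtons 5

```text
t: 0.93
eef_pos: [0.3508, -0.3625, 0.2263]
ee_rot: [3.141, -0.0, -2.813]
force: [0.9, 0.2, -0.9]
width: 0.0264
gripper_force: 0.0
```

Emit:
apply_moves --steps '[{"translation": [0.03,0.1,0],"rotation": [0,0,0]},{"translation": [0.06,0.2,0],"rotation": [0,0,0]},{"translation": [0.09,0.3,0],"rotation": [0,0,0]},{"translation": [0.12,0.4,0],"rotation": [0,0,0]},{"translation": [0.15,0.5,0],"rotation": [0,0,0]},{"translation": [0.18,0.6,0],"rotation": [0,0,0]},{"translation": [0.2,0.7,0],"rotation": [0,0,0]},{"translation": [0.23,0.8,0],"rotation": [0,0,0]},{"translation": [0.26,0.9,0],"rotation": [0,0,0]},{"translation": [0.28,1,0],"rotation": [0,0,0]}]'

```text
t: 1.77
eef_pos: [0.4208, -0.1126, 0.2265]
ee_rot: [3.142, -0.0, -2.812]
force: [-0.1, -0.4, -0.0]
width: 0.0005
gripper_force: 0.0
```

Emit:
apply_moves --steps '[{"translation": [0.03,0.1,0],"rotation": [0,0,0]},{"translation": [0.06,0.2,0],"rotation": [0,0,0]},{"translation": [0.09,0.3,0],"rotation": [0,0,0]},{"translation": [0.12,0.4,0],"rotation": [0,0,0]},{"translation": [0.15,0.5,0],"rotation": [0,0,0]},{"translation": [0.17,0.6,0],"rotation": [0,0,0]},{"translation": [0.19,0.7,0],"rotation": [0,0,0]},{"translation": [0.2,0.756,0],"rotation": [0,0,0]},{"translation": [0.2,0.756,0],"rotation": [0,0,0]},{"translation": [0.2,0.756,0],"rotation": [0,0,0]}]'

```text
t: 2.6
eef_pos: [0.4704, 0.0755, 0.2262]
ee_rot: [-3.141, -0.001, -2.811]
force: [-0.2, -0.6, -0.1]
width: 0.0008
gripper_force: 0.0
```

Emit:
apply_moves --steps '[{"translation": [0,0,-0.06],"rotation": [0,0,0]},{"translation": [0,0,-0.12],"rotation": [0,0,0]},{"translation": [0,0,-0.18],"rotation": [0,0,0]},{"translation": [0,0,-0.24],"rotation": [0,0,0]},{"translation": [0,0,-0.3],"rotation": [0,0,0]},{"translation": [0,0,-0.36],"rotation": [0,0,0]},{"translation": [0,0,-0.41],"rotation": [0,0,0]},{"translation": [0,0,-0.44],"rotation": [0,0,0]},{"translation": [0,0,-0.464],"rotation": [0,0,0]},{"translation": [0,0,-0.464],"rotation": [0,0,0]}]'

```text
t: 3.43
eef_pos: [0.47, 0.0743, 0.1097]
ee_rot: [-3.141, -0.002, -2.813]
force: [0.2, -0.0, -0.1]
width: 0.0007
gripper_force: 0.0
```

Run:
```python
from h import *
s=get_state();z=np.load("pose.npz");p=s["eef_pos"];print(p,(p[:2]-z["t"])@z["M"],s["force"])
a=cv2.resize(grab_frame("side")[165:290,190:330],None,fx=4,fy=4,interpolation=cv2.INTER_CUBIC)
cv2.imwrite("pics/s1.png",a)
```

```text
[0.47002515 0.07427482 0.10972722] [-0.06507414  0.10781756] [ 0.21920741 -0.00475295 -0.07777405]
```

View pics/s1.png

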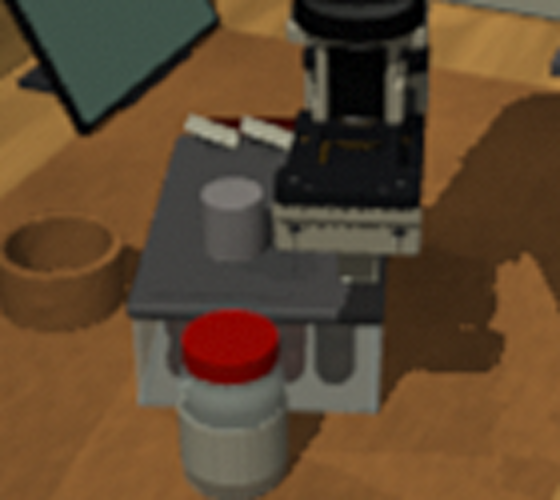

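The fingers (tip near (358,270)) are above the left end of the near row, clear of the jar and tin. Next I lower to about 88 mm.

Emit:
apply_moves --steps '[{"translation": [0,0,-0.01],"rotation": [0,0,0]},{"translation": [0,0,-0.02],"rotation": [0,0,0]},{"translation": [0,0,-0.03],"rotation": [0,0,0]},{"translation": [0,0,-0.04],"rotation": [0,0,0]},{"translation": [0,0,-0.05],"rotation": [0,0,0]},{"translation": [0,0,-0.06],"rotation": [0,0,0]},{"translation": [0,0,-0.07],"rotation": [0,0,0]},{"translation": [0,0,-0.08],"rotation": [0,0,0]},{"translation": [0,0,-0.086],"rotation": [0,0,0]},{"translation": [0,0,-0.086],"rotation": [0,0,0]}]'

```text
t: 4.32
eef_pos: [0.4704, 0.075, 0.0887]
ee_rot: [-3.141, -0.001, -2.812]
force: [0.6, -0.2, -0.0]
width: 0.0005
gripper_force: 0.0
```

Emit:
apply_moves --steps '[{"translation": [0.008,-0.023,-0.002],"rotation": [0,0,0]},{"translation": [0.016,-0.045,-0.003],"rotation": [0,0,0]},{"translation": [0.023,-0.068,-0.003],"rotation": [0,0,0]},{"translation": [0.031,-0.091,-0.003],"rotation": [0,0,0]},{"translation": [0.039,-0.113,-0.003],"rotation": [0,0,0]},{"translation": [0.047,-0.136,-0.003],"rotation": [0,0,0]},{"translation": [0.055,-0.159,-0.003],"rotation": [0,0,0]},{"translation": [0.063,-0.182,-0.003],"rotation": [0,0,0]},{"translation": [0.07,-0.204,-0.003],"rotation": [0,0,0]},{"translation": [0.078,-0.227,-0.003],"rotation": [0,0,0]}]'

```text
t: 5.15
eef_pos: [0.4902, 0.0177, 0.0882]
ee_rot: [-3.142, -0.0, -2.812]
force: [-0.4, 0.8, 1.4]
width: 0.0002
gripper_force: 0.4
```

Emit:
apply_moves --steps '[{"translation": [0.008,-0.023,0],"rotation": [0,0,0]},{"translation": [0.016,-0.045,0],"rotation": [0,0,0]},{"translation": [0.023,-0.068,0],"rotation": [0,0,0]},{"translation": [0.031,-0.091,0],"rotation": [0,0,0]},{"translation": [0.039,-0.113,0],"rotation": [0,0,0]},{"translation": [0.047,-0.136,0],"rotation": [0,0,0]},{"translation": [0.055,-0.159,0],"rotation": [0,0,0]},{"translation": [0.063,-0.182,0],"rotation": [0,0,0]},{"translation": [0.07,-0.204,0],"rotation": [0,0,0]},{"translation": [0.078,-0.227,0],"rotation": [0,0,0]}]'

```text
t: 5.98
eef_pos: [0.5098, -0.0389, 0.0883]
ee_rot: [3.142, 0.0, -2.812]
force: [-0.9, 2.6, 0.6]
width: 0.0005
gripper_force: 0.6
```

Run:
```python
from h import *
s=get_state();z=np.load("pose.npz");p=s["eef_pos"];print(p,(p[:2]-z["t"])@z["M"],s["force"])
a=cv2.resize(grab_frame("side")[165:290,190:330],None,fx=4,fy=4,interpolation=cv2.INTER_CUBIC)
cv2.imwrite("pics/s2.png",a)
```

```text
[ 0.50982557 -0.03888017  0.08833609] [-0.06431283 -0.01213052] [-0.8867698   2.56207646  0.56211125]
```

View pics/s2.png

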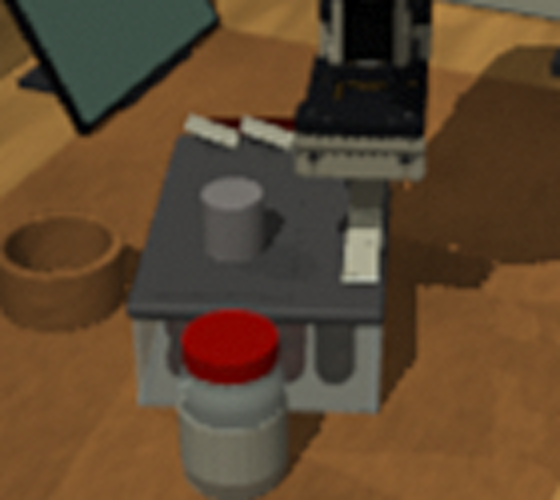

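The box hasn't moved, tabs 1 and 2 lie flat at (362,255), and the forces are light. I continue along the edge to the corner.

Emit:
apply_moves --steps '[{"translation": [0.008,-0.023,0],"rotation": [0,0,0]},{"translation": [0.016,-0.045,0],"rotation": [0,0,0]},{"translation": [0.023,-0.068,0],"rotation": [0,0,0]},{"translation": [0.031,-0.091,0],"rotation": [0,0,0]},{"translation": [0.039,-0.113,0],"rotation": [0,0,0]},{"translation": [0.047,-0.136,0],"rotation": [0,0,0]},{"translation": [0.055,-0.159,0],"rotation": [0,0,0]},{"translation": [0.063,-0.182,0],"rotation": [0,0,0]},{"translation": [0.07,-0.204,0],"rotation": [0,0,0]},{"translation": [0.078,-0.227,0],"rotation": [0,0,0]}]'

```text
t: 6.87
eef_pos: [0.5292, -0.0958, 0.0882]
ee_rot: [-3.142, -0.0, -2.812]
force: [-0.5, 0.8, 0.7]
width: 0.0005
gripper_force: 0.4
```

Emit:
apply_moves --steps '[{"translation": [0.007,-0.02,0],"rotation": [0,0,0]},{"translation": [0.014,-0.04,0],"rotation": [0,0,0]},{"translation": [0.021,-0.06,0],"rotation": [0,0,0]},{"translation": [0.028,-0.08,0],"rotation": [0,0,0]},{"translation": [0.035,-0.1,0],"rotation": [0,0,0]},{"translation": [0.035,-0.1,0],"rotation": [0,0,0]},{"translation": [0.035,-0.1,0],"rotation": [0,0,0]},{"translation": [0.035,-0.1,0],"rotation": [0,0,0]},{"translation": [0.035,-0.1,0],"rotation": [0,0,0]},{"translation": [0.035,-0.1,0],"rotation": [0,0,0]}]'

```text
t: 7.7
eef_pos: [0.5378, -0.1199, 0.0884]
ee_rot: [3.142, 0.0, -2.812]
force: [-0.3, -0.6, 0.7]
width: 0.0007
gripper_force: 0.0
```

Run:
```python
from h import *
s=get_state();z=np.load("pose.npz");p=s["eef_pos"];print(p,(p[:2]-z["t"])@z["M"],s["force"])
a=cv2.resize(grab_frame("side")[165:290,190:330],None,fx=4,fy=4,interpolation=cv2.INTER_CUBIC)
cv2.imwrite("pics/s3.png",a)
```

```text
[ 0.53782101 -0.11991747  0.08835753] [-0.06424799 -0.09786724] [-0.33829206 -0.58737386  0.74932148]
```

View pics/s3.png

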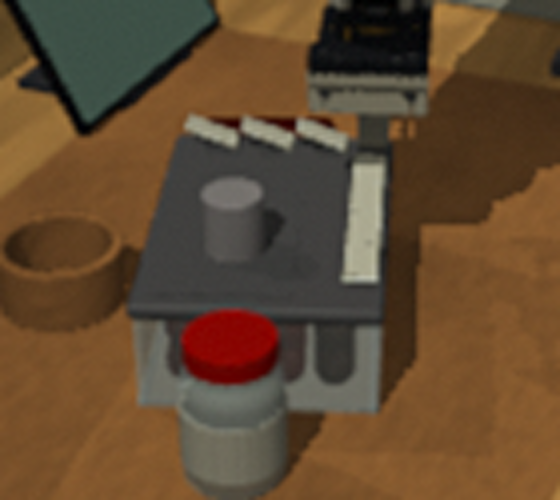

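Tabs 1 to 4 are down and tabs 5 to 7 still stand at (320,133), (267,133) and (212,130); the box hasn't moved. Now along the right-hand edge.

Emit:
apply_moves --steps '[{"translation": [0.023,0.008,0],"rotation": [0,0,0]},{"translation": [0.045,0.016,0],"rotation": [0,0,0]},{"translation": [0.068,0.023,0],"rotation": [0,0,0]},{"translation": [0.091,0.031,0],"rotation": [0,0,0]},{"translation": [0.113,0.039,0],"rotation": [0,0,0]},{"translation": [0.136,0.047,0],"rotation": [0,0,0]},{"translation": [0.159,0.055,0],"rotation": [0,0,0]},{"translation": [0.182,0.063,0],"rotation": [0,0,0]},{"translation": [0.204,0.07,0],"rotation": [0,0,0]},{"translation": [0.227,0.078,0],"rotation": [0,0,0]}]'

```text
t: 8.58
eef_pos: [0.5953, -0.1004, 0.0883]
ee_rot: [-3.142, 0.0, -2.812]
force: [-1.4, -0.1, 1.6]
width: 0.0001
gripper_force: 1.1
```

Emit:
apply_moves --steps '[{"translation": [0.023,0.008,0],"rotation": [0,0,0]},{"translation": [0.045,0.016,0],"rotation": [0,0,0]},{"translation": [0.068,0.023,0],"rotation": [0,0,0]},{"translation": [0.091,0.031,0],"rotation": [0,0,0]},{"translation": [0.113,0.039,0],"rotation": [0,0,0]},{"translation": [0.136,0.047,0],"rotation": [0,0,0]},{"translation": [0.159,0.055,0],"rotation": [0,0,0]},{"translation": [0.182,0.063,0],"rotation": [0,0,0]},{"translation": [0.204,0.07,0],"rotation": [0,0,0]},{"translation": [0.227,0.078,0],"rotation": [0,0,0]}]'

```text
t: 9.42
eef_pos: [0.652, -0.0809, 0.0883]
ee_rot: [-3.142, 0.0, -2.812]
force: [-0.8, -0.1, 0.8]
width: 0.0008
gripper_force: 0.5
```

Emit:
apply_moves --steps '[{"translation": [0.02,0.007,0],"rotation": [0,0,0]},{"translation": [0.04,0.014,0],"rotation": [0,0,0]},{"translation": [0.06,0.021,0],"rotation": [0,0,0]},{"translation": [0.076,0.026,0],"rotation": [0,0,0]},{"translation": [0.076,0.026,0],"rotation": [0,0,0]},{"translation": [0.076,0.026,0],"rotation": [0,0,0]},{"translation": [0.076,0.026,0.02],"rotation": [0,0,0]},{"translation": [0.076,0.026,0.08],"rotation": [0,0,0]},{"translation": [0.076,0.026,0.16],"rotation": [0,0,0]},{"translation": [0.076,0.026,0.26],"rotation": [0,0,0]}]'

```text
t: 10.25
eef_pos: [0.6691, -0.0748, 0.1529]
ee_rot: [3.141, -0.003, -2.813]
force: [0.7, -0.1, 0.1]
width: 0.0007
gripper_force: 0.0
```

Emit:
apply_moves --steps '[{"translation": [0,0,0.1],"rotation": [0,0,0]},{"translation": [0,0,0.2],"rotation": [0,0,0]},{"translation": [0,-0.05,0.3],"rotation": [0,0,0]},{"translation": [-0.05,-0.15,0.4],"rotation": [0,0,0]},{"translation": [-0.1,-0.25,0.4],"rotation": [0,0,0]},{"translation": [-0.15,-0.35,0.4],"rotation": [0,0,0]},{"translation": [-0.2,-0.45,0.4],"rotation": [0,0,0]},{"translation": [-0.25,-0.55,0.4],"rotation": [0,0,0]},{"translation": [-0.3,-0.65,0.4],"rotation": [0,0,0]},{"translation": [-0.3,-0.7,0.4],"rotation": [0,0,0]}]'

```text
t: 11.08
eef_pos: [0.593, -0.2519, 0.2544]
ee_rot: [-3.141, 0.0, -2.814]
force: [0.7, 1.3, 0.3]
width: 0.0004
gripper_force: 0.0
```

Run:
```python
from h import *
s=get_state();print(s["eef_pos"],s["force"],s["t"])
a=cv2.resize(grab_frame("side")[165:290,190:330],None,fx=4,fy=4,interpolation=cv2.INTER_CUBIC)
cv2.imwrite("pics/s4.png",a)
```

```text
[ 0.59301193 -0.25190075  0.25436721] [0.71649248 1.33025733 0.34519959] 11.0833
```

View pics/s4.png

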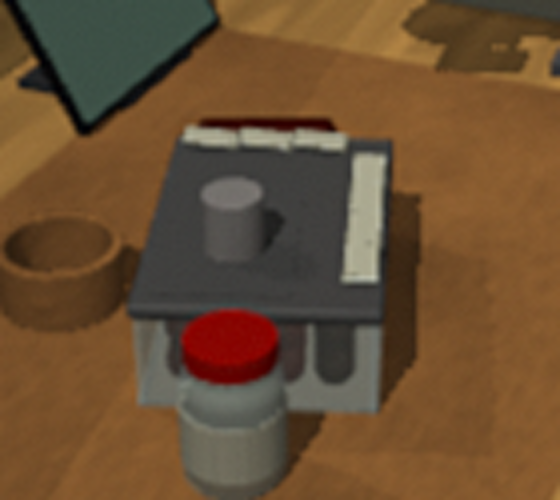

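All seven tabs lie flat: the near row runs from (365,155) to (365,280) and the right-hand row from (185,135) to (345,142). The box, tin, jar and tape look unmoved, and the arm is clear.

```bash
python3 -c "
from station import *
print(job_done())"
```

```text
the job is handed in; nothing more can be done
None
```

I handed the job in at about 11 s of robot time: the last picture shows all seven tabs flat and the box, tin, near jar and tape where they were; measured forces stayed under about 3 N, and no verdict came back.

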